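# Clear the laptop on a dorm desk

### The job

Clear everything off the closed laptop so that it can be opened, taking the stack apart from the top: the cup belongs in the middle of the cork coaster, the white power bank lengthwise in the middle of the black charging plate, the brown glasses case flat in the red-lined grey tray and the blue pencil tin flat in the wooden tray. Set each thing down on its base rather than dropping it, keep the cup upright, and leave the bottle and the phone on its stand where they are.

Things in the scene. Friction and masses are not known exactly. Their poses are not given: they have to be found in the camera images.
- cup_mid (a point): Straight-sided open cup without handle, black, 62 mm outside diameter, 85 mm high, 4 mm wall, about 0.2 kg. Point: on its axis, half-way up (42.5 mm above its foot); z up along the axis. At the start it stands on the power bank, on top of the stack.
- bank_mid (a point): White power bank with rounded edges, 120 x 62 x 24 mm (own x, y, z), about 0.23 kg, four small blue lights near one end. Point: its centre, 12 mm above its underside; x along its length. At the start it lies second in the stack, under the cup and crosswise on whichever of the glasses case and the pencil tin is at the bottom.
- case_mid (a point): Brown hard glasses case with a brass clasp, flat top, 160 x 62 x 36 mm (own x, y, z), about 0.16 kg. Point: its centre, 18 mm above its underside; x along its length. Starts on the closed dark laptop (195 x 280 mm, 16 mm thick, fixed), either at the bottom of the stack or alone beside it.
- tin_mid (a point): Blue metal pencil tin with yellow, red and green stripes on its flat top, 170 x 62 x 36 mm (own x, y, z), about 0.24 kg. Point: its centre, 18 mm above its underside; x along its length. Starts on the laptop too, in whichever of the two places the glasses case does not have.
- coaster: Home of the cup: round cork coaster, 100 mm diameter, 5 mm thick, fixed on the desk. Origin: centre of its underside.
- charger: Home of the power bank: black flat charging plate with a grey top and a green light bar across one end, 150 x 100 x 10 mm (own x, y, z), no rim, fixed on the desk. Origin: centre of its underside; x along its length.
- felt_tray: Home of the glasses case: grey shallow tray lined in red, inside 178 x 80 mm (own x, y), floor 4 mm and rim 10 mm above the desk, rim 4 mm thick, fixed on the desk. Origin: centre of its underside; x along its length.
- wood_tray: Home of the pencil tin: shallow wooden tray, inside 188 x 80 mm (own x, y), floor 4 mm and rim 10 mm above the desk, rim 4 mm thick, fixed on the desk. Origin: centre of its underside; x along its length.
- bottle: Bystander: clear drinks bottle with an orange cap, 66 mm diameter, 200 mm high, standing loose on the desk beyond the laptop. Origin: centre of its underside.
- phone: Bystander: phone on a small metal stand, 90 x 80 mm foot, about 150 mm high, standing loose on the desk beyond the laptop. Origin: centre of the foot's underside.
Not all that is in view belongs to the job. What is shaped like the part that bears case_mid but purple or turquoise is not meant.

How it is judged:
By the outcome, as a careful person would: the job done as asked, in the order asked, and still so for the second after the job is handed in, with the robot touching nothing.
It also fails if it takes over 128 s, if anything falls off the work surface, if the arm or the gripper's body presses on something with over 40 N, if the wrist force passes 120 N, or if a joint passes its speed limit or range.

### The arm

A 6-joint arm with a two-finger parallel gripper is mounted at the origin on the work surface. World frame = base frame: x ahead of the robot, y to its left, z up, the work surface at z = 0. Lengths are in m, angles in rad, forces in N, time in s.
With the tool pointing down it reaches from about 0.225 to 0.875 m from the base axis. Payload 3.4 kg.
Tool frame: the origin (TCP) lies midway between the tips of the shut fingers; the grasp point (between the pads) lies 19 mm behind it (pinch_z is the distance from the TCP to the grasp point, in m); z points along the fingers, y is the line along which they close (so a half turn about z gives the same grasp; the last joint's range is limited). The gripper opens to 85 mm and grips with 20 to 120 N. Pads are 22 mm wide; open, the fingers measure 114 mm over their backs; the gripper's body (76 mm by 85 mm) begins 54 mm behind the grasp point. The pads swing forward as they close: fully open they stand 13 mm farther back than shut.
Start: joints at [-1.389, 0.276, 1.505, -0, 1.361, -0.121], TCP at [0.171, -0.549, 0.195] pointing down, gripper open.
Joint ranges: [-2.89, 2.89], [-0.75, 2.08], [0.22, 2.7], [-1.18, 4.32], [0.11, 2.71], [-2.7, 2.7]. Speed limits (rad/s): [2.57, 2.57, 3.14, 3.14, 3.14, 3.14].

### API

Orientations are given as a unit quaternion [w, x, y, z].
In Python, from rig import get_state, get_image, sign_off, pinch_z gives the robot as it stands.
- The arm moves only by the tool send_rows, never from a script. Its argument "steps" is one flat list of numbers, 5 for each row, row after row: the gripper's target within -1 to 1 (fully open at 1, half-way at 0, shut at -1), then the shift along the tool's x, y, z in cm, then the turn about the tool's z in degrees. In form: [gripper, x, y, z, roll, gripper, x, y, z, roll, ...]. A call has 1 to 12 rows; each row shifts and turns the commanded pose from where the row before left it, along the tool's axes as they then stand; what a row does not reach is not made up. A row lasts 1/10 s, in which the tool goes at most 50 mm and 8.59 degrees, less where a joint would pass 70% of its speed; a pose out of reach is approached as far as the arm can. A call is refused whole if a number of a shift passes 5 or a number of a turn 8.59, either way. A call with a gripper value outside its range is refused whole. The fingers move at their own pace and stop on an object; "newtons" is the grip in N (left out, the last holds). Time passes only in rows, so rows that do not move let the fingers close. It gives the time, the measured TCP pose, the force, the opening and the grip force at its end, in the units of the state.
- get_state(): the state, without advancing time (a new reading comes with each control period).
- get_image(name): name is "scene" or "top"; returns a dict with "color" (480x640x3 uint8, red, green, blue), "mtx" (3x3 intrinsics, pixels), "T" (4x4, takes a point from camera to world coordinates). Camera axes: x right, y down, z forward; pixel columns grow to the right and rows downward; lengths in m; the calibration is good to about 2 mm. A picture is of the moment at which its call begins. There is no depth.
- sign_off(): hands the job in; it is judged then, once.
The state is a dict: "clock": time; "qpos": joint angles; "qd": joint speeds; "effort": joint torques, N m; "position": TCP position; "ee_rot": TCP orientation; "contact_force": force on the tool from outside, world axes, zero at the start; "moment": the same for the moment, N m; "width": finger opening in m; "gripper_force": force on a finger pad.
Only numpy, scipy, OpenCV 4.12 (cv2) and the standard library are available. Lean on these libraries where they do the work, as an engineer would, in place of code of your own. Each camera call takes 0.05 s, during which the arm holds its last target. There are 200 camera calls.

## Working session

There is one attempt and no reset: what is moved stays moved. The work goes in short steps, Python scripts to look and compute and a tool call to move; the robot and the scene stay as the last step left them, time stands still between calls to the robot, and variables do not carry over. Pictures are saved under pics/ and viewed, at most 14 in all, crops included, and the job is handed in when it is done.

Besides the shell and the picture viewer there is one more tool, called after ">>>" as a command line: name --argument value ..., lists and objects as JSON in quotes. send_rows: Moves the arm, as the interface text tells. Its arguments: {"type":"object","properties":{"steps":{"type":"array"},"newtons":{"type":"number"}},"required":["steps"]}

```bash
mkdir -p pics; ls; python3 - <<'E'
from rig import *
import cv2
for n in("scene","top"):
    d=get_image(n); cv2.imwrite(f"pics/{n}0.png",d["color"][:,:,::-1]); print(n,d["mtx"].round(1).tolist(),d["T"].round(3).tolist())
s=get_state(); print(s,pinch_z)
E
```

```text
pics
scene [[439.5, 0.0, 319.2], [0.0, 439.5, 237.2], [0.0, 0.0, 1.0]] [[0.722, 0.415, -0.553, 0.998], [0.691, -0.426, 0.584, -0.551], [0.006, -0.804, -0.594, 0.675], [0.0, 0.0, 0.0, 1.0]]
top [[443.4, 0.0, 320.8], [0.0, 443.4, 233.9], [0.0, 0.0, 1.0]] [[0.028, -0.997, 0.071, 0.423], [-0.999, -0.025, 0.034, -0.016], [-0.032, -0.072, -0.997, 1.048], [0.0, 0.0, 0.0, 1.0]]
{'clock': 0.1, 'qpos': array([-1.38899490e+00,  2.76522246e-01,  1.50603735e+00, -3.30293852e-05,
        1.36069861e+00, -1.21027563e-01]), 'qd': array([ 0.00128964, -0.00262751, -0.00178998, -0.00078821, -0.00095372,
       -0.00076863]), 'effort': array([ 6.71250364e-04, -4.17699909e+01, -2.46404672e+01, -2.50312060e-04,
        5.78254097e-03, -1.75342556e-06]), 'position': array([ 0.17134498, -0.54830315,  0.19431941]), 'ee_rot': array([-8.31901183e-04,  9.88557845e-01,  1.50839962e-01, -4.14428379e-05]), 'contact_force': array([0.56381814, 0.09513818, 0.92505308]), 'moment': array([-0.01085029, -0.00692736, -0.02554096]), 'gripper_force': 0.0, 'width': 0.08557139737444405} 0.0187
```

View pics/top0.png

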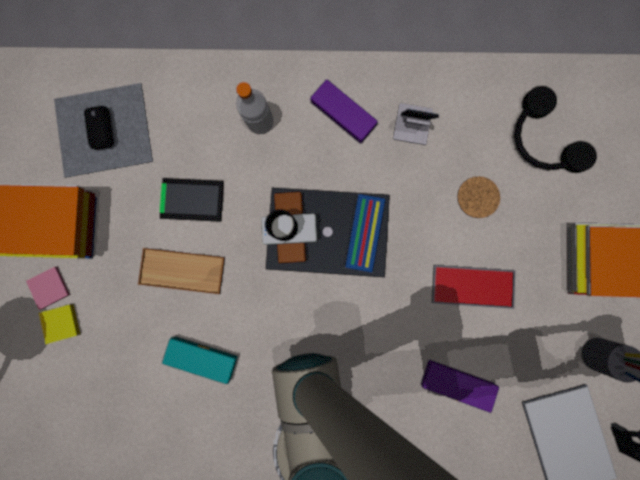

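View pics/scene0.png

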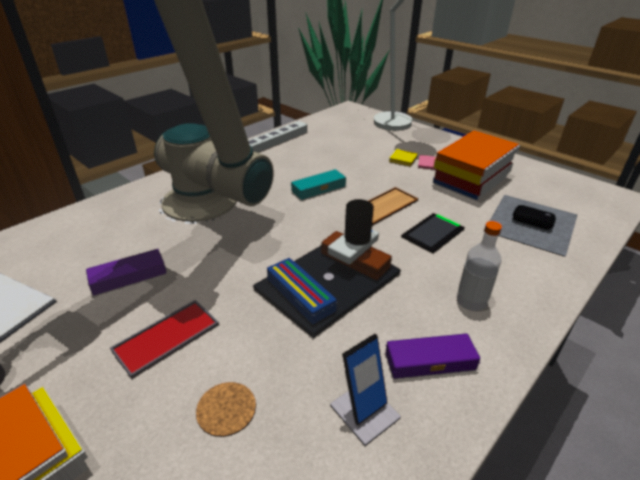

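The top view shows the stack (cup ≈(281,225), white bank ≈(290,228), case ≈(291,228)) on the laptop, with the tin at (367,233). The coaster is at (478,197), charger (192,199), red tray (473,287) and wood tray (181,270). The scene view agrees: the case is at the bottom of the stack and the tin is alone.

```bash
cat > h.py <<'E'
from rig import *
import cv2, numpy as np
def ray(d,uv,z):
    uv=np.atleast_2d(np.asarray(uv,float)); p=np.c_[uv,np.ones(len(uv))]@np.linalg.inv(d["mtx"]).T@d["T"][:3,:3].T
    o=d["T"][:3,3]; return (o+p*((z-o[2])/p[:,2])[:,None])[:,:2]
def proj(d,P):
    c=(np.atleast_2d(P)-d["T"][:3,3])@d["T"][:3,:3]; c=c@d["mtx"].T; return c[:,:2]/c[:,2:]
def blob(d,lo,hi,box,z,k=3):
    """HSV mask in box (u0,v0,u1,v1) -> world rect at plane z: centre, (long,short), angle deg of long axis"""
    hsv=cv2.cvtColor(d["color"],cv2.COLOR_RGB2HSV); m=cv2.inRange(hsv,np.array(lo),np.array(hi)); f=np.zeros_like(m)
    u0,v0,u1,v1=box; f[v0:v1,u0:u1]=m[v0:v1,u0:u1]; f=cv2.morphologyEx(f,cv2.MORPH_CLOSE,np.ones((k,k)))
    c=max(cv2.findContours(f,cv2.RETR_EXTERNAL,cv2.CHAIN_APPROX_NONE)[0],key=cv2.contourArea)
    return rect(ray(d,c[:,0],z)),c
def rect(w):
    (x,y),(a,b),t=cv2.minAreaRect((w*1000).astype(np.float32))
    if a<b:a,b,t=b,a,t+90
    return np.round([x,y,a,b,(t+90)%180-90],1)
def step(px,py,pz,yaw):
    """from current pose to TCP px,py,pz, tool-y direction yaw deg (mod 180): print shift in tool axes (cm) and roll (deg)"""
    from scipy.spatial.transform import Rotation as R
    s=get_state(); q=s["ee_rot"]; M=R.from_quat([q[1],q[2],q[3],q[0]]).as_matrix()
    d=M.T@(np.array([px,py,pz])-s["position"])*100
    cur=np.degrees(np.arctan2(M[1,1],M[0,1])); r=-((yaw-cur+90)%180-90)
    print("t%.1f pos"%s["clock"],s["position"].round(4),"tooly %.1f"%cur,"tilt",M[:,2].round(3),"q6 %.2f"%s["qpos"][5],"-> shift",d.round(2),"roll %.1f"%r)
E
python3 - <<'E'
from h import *
d=get_image("top"); s=get_image("scene")
for n,lo,hi,b,z in [("charger",(0,0,0),(180,255,75),(150,170,235,230),.010),("wood",(8,60,60),(25,255,255),(130,240,235,305),.010),
 ("red",(0,120,40),(8,255,255),(425,255,525,315),.004),("red2",(170,120,40),(180,255,255),(425,255,525,315),.004),
 ("coaster",(5,60,60),(25,255,255),(450,170,505,225),.005),("tin",(0,110,45),(180,255,255),(340,190,392,275),.052),
 ("case",(0,100,30),(15,255,255),(265,185,320,270),.052),("bank",(0,0,140),(180,60,255),(258,205,322,250),.076),
 ("laptop",(0,0,0),(180,110,70),(255,180,400,285),.016)]:
    try: print(n,blob(d,lo,hi,b,z)[0])
    except Exception as e: print(n,"none")
    
c=d["color"][175:290,250:400]; cv2.imwrite("pics/c.png",cv2.resize(c[:,:,::-1],None,fx=5,fy=5,interpolation=cv2.INTER_CUBIC))
c=s["color"][190:320,245:405]; cv2.imwrite("pics/c2.png",cv2.resize(c[:,:,::-1],None,fx=4.5,fy=4.5,interpolation=cv2.INTER_CUBIC))
E
```

```text
charger [571.7 329.4 148.   98.   88.5]
wood [402.  347.6 197.8  88.5  85. ]
red [ 370.4 -273.6   48.2   44.1  -89.7]
red2 [ 384.2 -337.6  177.4   79.8   88. ]
coaster [ 594.5 -347.3   97.8   97.1  -88.6]
tin [499.1 -80.9 171.4  64.5  -8.9]
case [562.1  94.4  63.9  50.5 -88.2]
bank [504.6 133.2  97.9  46.5   2.2]
laptop [502.7   8.6 285.8 191.7  87.8]
```

View pics/c.png

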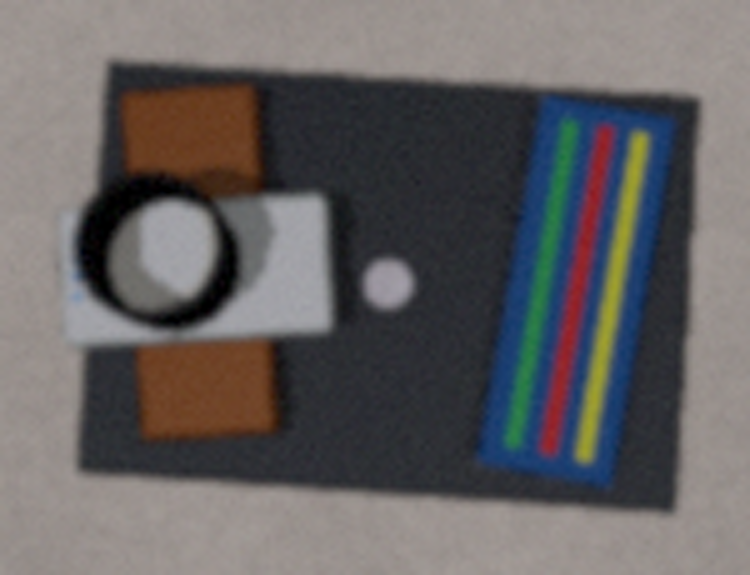

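View pics/c2.png

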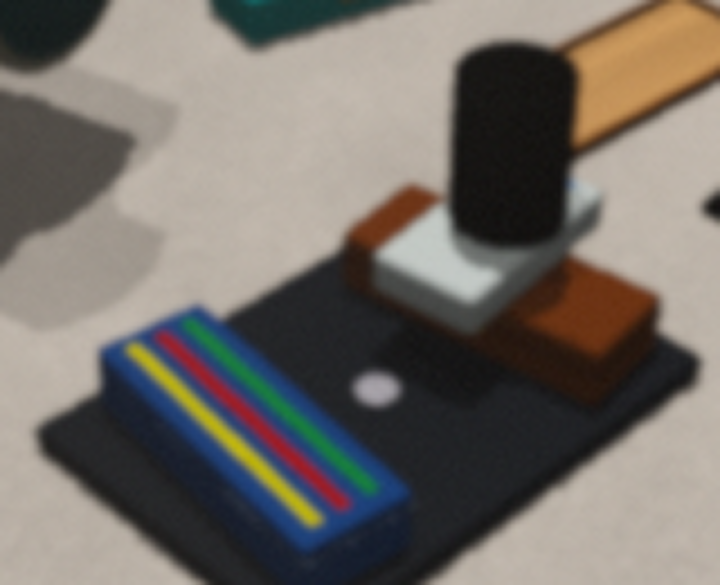

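The crops show the cup rim centred at about (281,225), with the bank crosswise over the case and overhanging on both sides. I'll compute the stack poses from the corner picks and check them in the second view.

```bash
python3 - <<'E'
from h import *
d=get_image("top"); s=get_image("scene")
f=lambda c:np.array(c,float)/5+[250,175]-.4
print("bank",rect(ray(d,f([(60,212),(328,193),(335,330),(70,345)]),.072)))
print("case",rect(ray(d,f([(118,92),(257,83),(275,435),(140,440)]),.052)))
# rim: outermost dark points left/top
w=ray(d,f([(77,250),(155,172)]),.161); print("cup left/top edge",w.round(4))
g=ray(d,f([(155,250)]),.161)[0]; print("cup",g)
for r in (-.031,.031): pass
a=np.linspace(0,6.28,60)
for z in(.161,.076):
    p=proj(s,np.c_[g[0]+.031*np.cos(a),g[1]+.031*np.sin(a),0*a+z]); print(z,"scene-crop extents",((p.min(0)-[245,190])*4.5).round(),((p.max(0)-[245,190])*4.5).round())
t,c=blob(s,(0,110,45),(180,255,255),(250,240,345,325),.052); 
step(g[0],g[1],.25,0)
E
```

```text
bank [501.9  87.6 119.6  60.9 -84.6]
case [507.3  90.3 160.   63.5   5. ]
cup left/top edge [[0.5018 0.1274]
 [0.5342 0.0969]]
cup [0.50258719 0.09576586]
0.161 scene-crop extents [446.  39.] [575. 108.]
0.076 scene-crop extents [440. 178.] [562. 250.]
t0.3 pos [ 0.1714 -0.5487  0.1948] tooly -72.7 tilt [-0.     0.001 -1.   ] q6 -0.12 -> shift [ 50.83 -51.64  -5.49] roll -72.7
```

>>> send_rows --steps '[1, 0, 0, -0.7, -8.59, 1, 0, 0, -0.7, -8.59, 1, 0, 0, -0.7, -8.59, 1, 0, 0, -0.7, -8.59, 1, 0, 0, -0.7, -8.59, 1, 0, 0, -0.7, -8.59, 1, 0, 0, -0.7, -8.59, 1, 0, 0, -0.7, -8.59, 1, 0, 0, -0.6, -8.59, 1, 0, 0, 0, -0.6]' --newtons 40

```text
clock: 1.3
position: [0.1716, -0.5493, 0.2579]
ee_rot: [0.001, 0.674, 0.739, -0.001]
contact_force: [0.2, 0.0, 0.1]
width: 0.0854
gripper_force: 0.0
```

```bash
python3 -c "
from h import *
step(.504,.097,.25,5)"
```

```text
t1.3 pos [ 0.1716 -0.5493  0.2579] tooly 5.3 tilt [ 0.    -0.002 -1.   ] q6 -1.48 -> shift [61.31 39.05  0.69] roll 0.3
```

>>> send_rows --steps '[1, 4, 2.5, 0, 0, 1, 4, 2.5, 0, 0, 1, 4, 2.5, 0, 0, 1, 4, 2.5, 0, 0, 1, 4, 2.5, 0, 0, 1, 4, 2.5, 0, 0, 1, 4, 2.5, 0, 0, 1, 4, 2.5, 0, 0, 1, 4, 2.5, 0, 0, 1, 4, 2.5, 0, 0, 1, 4, 2.5, 0, 0, 1, 4, 2.5, 0, 0]'

```text
clock: 2.5
position: [0.4265, -0.0415, 0.257]
ee_rot: [0.0, 0.675, 0.738, -0.0]
contact_force: [0.6, -0.9, 0.3]
width: 0.0851
gripper_force: 0.0
```

```bash
python3 -c "
from h import *
step(.504,.097,.2,5)"
```

```text
t2.5 pos [ 0.4265 -0.0415  0.257 ] tooly 5.1 tilt [ 0. -0. -1.] q6 -0.35 -> shift [13.11  8.94  5.7 ] roll 0.1
```

>>> send_rows --steps '[1, 3.5, 2.5, 0, 0, 1, 3.5, 2.5, 0, 0, 1, 3.5, 2.5, 0, 0, 1, 2.6, 1.4, 0, 0, 1, 0, 0, 2, 0, 1, 0, 0, 2, 0, 1, 0, 0, 1.5, 0, 1, 0, 0, 0, 0, 1, 0, 0, 0, 0]'

```text
clock: 3.4
position: [0.5028, 0.0952, 0.2021]
ee_rot: [-0.0, 0.675, 0.738, -0.0]
contact_force: [-0.0, 0.2, 0.4]
width: 0.0851
gripper_force: 0.0
```

```bash
python3 - <<'E'
from h import *
step(.504,.097,.115,5)
s=get_image("scene"); t=get_image("top")
a=np.r_[s["color"][100:300,220:420]]; b=t["color"][130:330,220:420]
cv2.imwrite("pics/a.png",cv2.resize(np.hstack([a,b])[:,:,::-1],None,fx=2,fy=2,interpolation=cv2.INTER_CUBIC))
E
```

```text
t3.4 pos [0.5028 0.0952 0.2021] tooly 5.2 tilt [-0. -0. -1.] q6 -0.04 -> shift [0.17 0.14 8.71] roll 0.2
```

View pics/a.png

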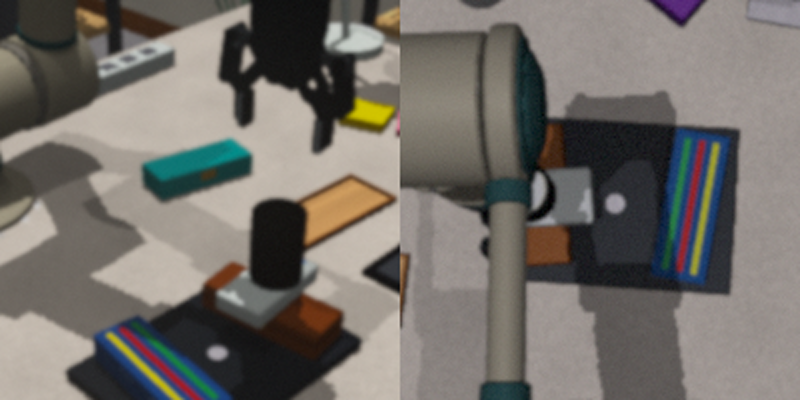

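The gripper straddles the cup: tips at about (243,115) and (321,145), cup axis at about (278,240) in the left half of the crop.

>>> send_rows --steps '[1, 0.2, 0.1, 1.5, 0, 1, 0, 0, 1.5, 0, 1, 0, 0, 1.5, 0, 1, 0, 0, 1.5, 0, 1, 0, 0, 1.5, 0, 1, 0, 0, 1.2, 0, 1, 0, 0, 0, 0]'

```text
clock: 4.2
position: [0.5029, 0.0971, 0.1142]
ee_rot: [-0.001, 0.674, 0.739, -0.001]
contact_force: [0.6, -0.4, 0.4]
width: 0.0854
gripper_force: 0.0
```

>>> send_rows --steps '[-1, 0, 0, 0, 0, -1, 0, 0, 0, 0, -1, 0, 0, 0, 0, -1, 0, 0, 0, 0, -1, 0, 0, 0, 0, -1, 0, 0, 0, 0, -1, 0, 0, 0, 0, -1, 0, 0, 0, 0]' --newtons 35

```text
clock: 5.0
position: [0.5048, 0.0974, 0.1166]
ee_rot: [0.001, 0.674, 0.739, 0.001]
contact_force: [0.1, -0.2, 5.8]
width: 0.0589
gripper_force: 36.9
```

>>> send_rows --steps '[-1, 0, 0, -0.5, 0, -1, 0, 0, -0.5, 0, -1, 0, 0, -0.5, 0, -1, 0, 0, -0.5, 0, -1, 0, 0, 0, 0]'

```text
clock: 5.5
position: [0.5042, 0.0973, 0.1358]
ee_rot: [0.001, 0.674, 0.739, 0.001]
contact_force: [1.0, -0.3, -1.9]
width: 0.0588
gripper_force: 38.0
```

```bash
python3 - <<'E'
from h import *
s=get_image("scene"); t=get_image("top")
a=np.r_[s["color"][130:300,250:450]]; b=t["color"][150:320,220:420]
cv2.imwrite("pics/b.png",cv2.resize(np.hstack([a,b])[:,:,::-1],None,fx=2,fy=2,interpolation=cv2.INTER_CUBIC))
print(get_state()["contact_force"],get_state()["moment"],get_state()["width"])
E
```

```text
[ 0.10284634  0.1263477  -2.13817266] [0.00031773 0.02439604 0.0352149 ] 0.058653572629610774
```

View pics/b.png

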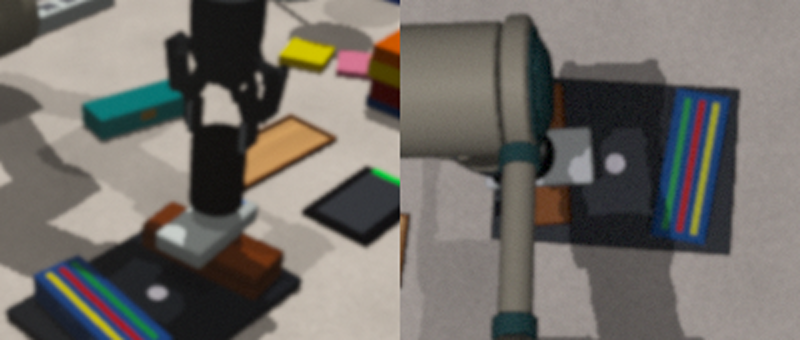

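The cup is clear of the bank, upright (crop ≈(217,170)), and the bank stayed put. Next I carry it to the coaster.

>>> send_rows --steps '[-1, 0, 0, -2, 0, -1, 0, 0, -2.5, 0, -1, -1.5, 0, -2, 0, -1, -3, 0.4, 0, 0, -1, -4, 0.4, 0, 0, -1, -4.5, 0.5, 0, 0, -1, -4.5, 0.5, 0, 0, -1, -4.5, 0.5, 0, 0, -1, -4.5, 0.5, 0, 0, -1, -4.5, 0.5, 0, 0, -1, -4.5, 0.5, 0, 0, -1, -4, 0.5, 0, 0]'

```text
clock: 6.8
position: [0.5825, -0.2945, 0.1994]
ee_rot: [-0.0, 0.674, 0.739, -0.0]
contact_force: [0.4, 0.2, -1.7]
width: 0.0589
gripper_force: 38.9
```

>>> send_rows --steps '[-1, -3, 0.4, 0, 0, -1, -1.6, 0.2, 0, 0, -1, -0.8, 0.5, 0, 0, -1, 0, 0, 2, 0, -1, 0, 0, 2, 0, -1, 0, 0, 2, 0, -1, 0, 0, 2, 0, -1, 0, 0, 0, 0, -1, 0, 0, 0, 0, -1, 0, 0, 0, 0]'

```text
clock: 7.8
position: [0.5996, -0.3447, 0.1218]
ee_rot: [0.001, 0.674, 0.739, 0.0]
contact_force: [-1.1, 0.2, -1.7]
width: 0.0591
gripper_force: 38.9
```

```bash
python3 - <<'E'
from h import *
step(.5945,-.3473,.08,5)
s=get_image("scene"); t=get_image("top")
p=get_state()["position"]; print("tcp scene px",proj(s,p).round(1))
a=s["color"][250:450,120:320]; b=t["color"][120:320,400:600]
cv2.imwrite("pics/d.png",cv2.resize(np.hstack([a,b])[:,:,::-1],None,fx=2,fy=2,interpolation=cv2.INTER_CUBIC))
E
```

```text
t7.8 pos [ 0.5996 -0.3447  0.1218] tooly 5.3 tilt [ 0.002 -0.001 -1.   ] q6 -0.71 -> shift [-0.21 -0.54  4.17] roll 0.3
tcp scene px [[221. 363.]]
```

View pics/d.png

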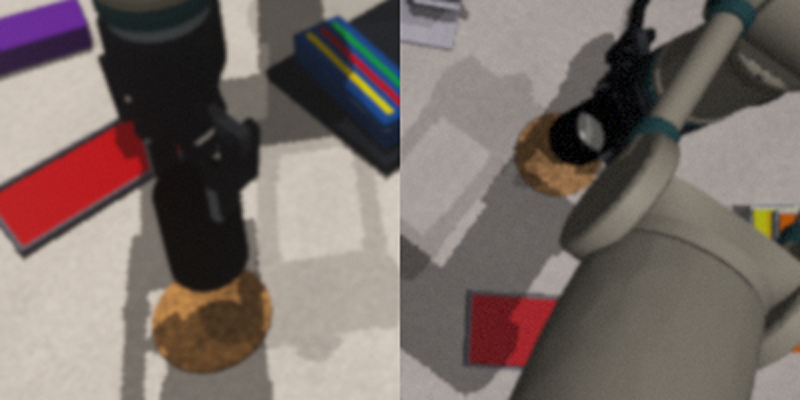

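The cup hovers above the coaster. Its foot spans crop x 165–248 with its lowest point at y≈290. I'll compare that with the prediction.

```bash
python3 - <<'E'
from h import *
s=get_image("scene");p=get_state()["position"]; a=np.linspace(0,6.28,90)
def ext(x,y,z):
    q=(proj(s,np.c_[x+.031*np.cos(a),y+.031*np.sin(a),0*a+z])-[120,250])*2; return q[:,0].min().round(1),q[:,0].max().round(1),q[:,1].max().round(1)
print(ext(p[0],p[1],p[2]-.0405))
for dx,dy in((.005,0),(0,.005)): print(dx,dy,ext(p[0]+dx,p[1]+dy,p[2]-.0405))
# measured dark silhouette
g=s["color"].max(2).astype(int)
for r in (375,380,385,388,390,392,394,396): print(r,[int(x+180) for x in np.where(g[r,180:260]<45)[0][[0,-1]]] if (g[r,180:260]<45).any() else None)
E
```

```text
(np.float64(168.2), np.float64(248.0), np.float64(293.3))
0.005 0 (np.float64(171.9), np.float64(252.0), np.float64(297.4))
0 0.005 (np.float64(173.6), np.float64(253.0), np.float64(289.2))
375 [203, 242]
380 [205, 241]
385 [206, 240]
388 [207, 236]
390 [209, 234]
392 [212, 230]
394 [217, 224]
396 None
```

The cup axis is within about 2 mm of the TCP. Now I lower it.

>>> send_rows --steps '[-1, -0.2, -0.5, 1, 0, -1, 0, 0, 1.5, 0, -1, 0, 0, 1.5, 0, -1, 0, 0, 1.5, 0, -1, 0, 0, 1, 0, -1, 0, 0, 0.5, 0, -1, 0, 0, 0, 0, -1, 0, 0, 0, 0]'

```text
clock: 8.75
position: [0.5941, -0.3477, 0.0506]
ee_rot: [0.001, 0.674, 0.739, 0.0]
contact_force: [0.8, 0.1, -2.0]
width: 0.0592
gripper_force: 38.9
```

>>> send_rows --steps '[-1, 0, 0, 0.2, 0, -1, 0, 0, 0, 0, -1, 0, 0, 0, 0]'

```text
clock: 9.05
position: [0.5939, -0.3474, 0.0485]
ee_rot: [0.0, 0.674, 0.739, 0.0]
contact_force: [-0.4, -0.2, -2.4]
width: 0.0586
gripper_force: 38.9
```

>>> send_rows --steps '[-1, 0, 0, 0.1, 0, -1, 0, 0, 0.1, 0, -1, 0, 0, 0, 0, -1, 0, 0, 0, 0]'

```text
clock: 9.45
position: [0.5937, -0.3473, 0.046]
ee_rot: [-0.0, 0.674, 0.739, -0.0]
contact_force: [-0.3, 0.1, -2.3]
width: 0.0587
gripper_force: 38.9
```

>>> send_rows --steps '[-1, 0, 0, 0.1, 0, -1, 0, 0, 0, 0, -1, 0, 0, 0, 0]'

```text
clock: 9.75
position: [0.594, -0.3475, 0.0457]
ee_rot: [0.0, 0.674, 0.739, -0.0]
contact_force: [-0.5, 0.5, 2.4]
width: 0.0587
gripper_force: 39.4
```

>>> send_rows --steps '[1, 0, 0, 0, 0, 1, 0, 0, 0, 0, 1, 0, 0, 0, 0, 1, 0, 0, 0, 0, 1, 0, 0, 0, 0, 1, 0, 0, 0, 0, 1, 0, 0, -1, 0, 1, 0, 0, -2, 0, 1, 0, 0, -3, 0, 1, 0, 0, -4, 0, 1, 0, 0, -4, 0, 1, 0, 0, -2, 0]'

```text
clock: 10.95
position: [0.5952, -0.3483, 0.2106]
ee_rot: [0.004, 0.674, 0.739, 0.0]
contact_force: [0.3, 0.3, -0.5]
width: 0.0853
gripper_force: 0.0
```

```bash
python3 - <<'E'
from h import *
step(.5019,.0876,.2,5.4)
E
```

```text
t10.9 pos [ 0.5952 -0.3483  0.2106] tooly 5.3 tilt [ 0.006 -0.004 -1.   ] q6 -0.72 -> shift [44.27 -5.3   0.81] roll -0.1
```

```bash
python3 - <<'E'
from h import *
t=get_image("top"); s=get_image("scene")
r,c=blob(t,(0,0,125),(180,60,255),(258,200,325,255),.072,5); print("bank",r, "px",cv2.boundingRect(c))
print("case a",blob(t,(0,100,30),(15,255,255),(265,185,320,215),.052)[0],blob(t,(0,100,30),(15,255,255),(265,240,320,275),.052)[0])
x=t["color"][180:280,250:400]; y=s["color"][330:430,170:320]
cv2.imwrite("pics/e.png",cv2.resize(np.hstack([x,y])[:,:,::-1],None,fx=2.6,fy=2.6,interpolation=cv2.INTER_CUBIC))
E
```

```text
bank [506.6  93.9 126.7 120.6 -87.8] px (258, 200, 58, 55)
case a [562.2  94.4  63.8  50.4 -88. ] [449.9  83.9  63.3  42.7 -88. ]
```

View pics/e.png

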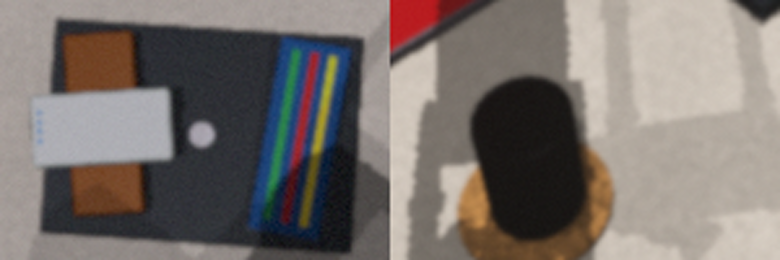

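The cup stands upright on the coaster. The bank is unobstructed, with crop corners at about (31,98), (170,88), (174,158) and (35,166).

```bash
python3 - <<'E'
from h import *
t=get_image("top"); f=lambda c:np.array(c,float)/2.6+[250,180]-.3
print("bank",rect(ray(t,f([(31,98),(170,88),(174,158),(35,166)]),.072)))
print("case",rect(ray(t,f([(62,36),(133,31),(143,213),(74,216)]),.052)))
step(.5025,.088,.2,5)
E
```

```text
bank [502.2  88.  119.3  59.9 -85.1]
case [506.7  89.6 159.1  62.4   5.3]
t11.1 pos [ 0.5946 -0.3479  0.2077] tooly 5.3 tilt [ 0.004 -0.003 -1.   ] q6 -0.72 -> shift [44.25 -5.18  0.61] roll 0.3
```

>>> send_rows --steps '[1, 2, -0.3, 0, 0, 1, 4, -0.5, 0, 0, 1, 4.5, -0.5, 0, 0, 1, 4.5, -0.5, 0, 0, 1, 4.5, -0.5, 0, 0, 1, 4.5, -0.5, 0, 0, 1, 4.5, -0.5, 0, 0, 1, 4.5, -0.5, 0, 0, 1, 4.5, -0.5, 0, 0, 1, 4, -0.5, 0, 0, 1, 2.5, -0.4, 0, 0.3, 1, 0.2, 0, 3, 0]'

```text
clock: 12.3
position: [0.5023, 0.0914, 0.1767]
ee_rot: [0.001, 0.674, 0.738, 0.002]
contact_force: [1.0, -0.4, 0.5]
width: 0.0854
gripper_force: 0.0
```

>>> send_rows --steps '[1, 0, 0, 3, 0, 1, 0, 0, 1.5, 0, 1, 0, 0, 0, 0, 1, 0, 0, 0, 0, 1, 0, 0, 0, 0]'

```text
clock: 12.8
position: [0.5021, 0.088, 0.1307]
ee_rot: [0.0, 0.676, 0.737, 0.0]
contact_force: [0.4, 0.4, 0.6]
width: 0.0854
gripper_force: 0.0
```

```bash
python3 - <<'E'
from h import *
step(.5022,.088,.049,5)
E
```

```text
t12.8 pos [0.5021 0.088  0.1307] tooly 4.9 tilt [ 0.001 -0.    -1.   ] q6 -0.05 -> shift [ 0.   -0.    8.17] roll -0.1
```

>>> send_rows --steps '[1, 0, 0, 2, 0, 1, 0, 0, 2, 0, 1, 0, 0, 2, 0, 1, 0, 0, 1.2, 0, 1, 0, 0, 0.5, 0, 1, 0, 0, 0.5, 0, 1, 0, 0, 0, 0, 1, 0, 0, 0, 0]'

```text
clock: 13.6
position: [0.5021, 0.0881, 0.0487]
ee_rot: [0.0, 0.676, 0.737, 0.0]
contact_force: [0.2, -0.4, 0.2]
width: 0.0856
gripper_force: 0.0
```

>>> send_rows --steps '[-1, 0, 0, 0, 0, -1, 0, 0, 0, 0, -1, 0, 0, 0, 0, -1, 0, 0, 0, 0, -1, 0, 0, 0, 0, -1, 0, 0, 0, 0, -1, 0, 0, 0, 0, -1, 0, 0, 0, 0]' --newtons 50

```text
clock: 14.4
position: [0.5015, 0.088, 0.0481]
ee_rot: [0.0, 0.676, 0.737, -0.0]
contact_force: [-0.0, -0.2, 0.2]
width: 0.0003
gripper_force: 0.0
```

```bash
python3 - <<'E'
from h import *
t=get_image("top"); s=get_image("scene")
x=t["color"][150:310,220:420]; y=s["color"][170:330,250:450]
cv2.imwrite("pics/f.png",cv2.resize(np.hstack([x,y])[:,:,::-1],None,fx=2,fy=2,interpolation=cv2.INTER_CUBIC))
print(get_state()["width"],get_state()["gripper_force"])
E
```

```text
-6.015123241786058e-05 0.0
```

View pics/f.png

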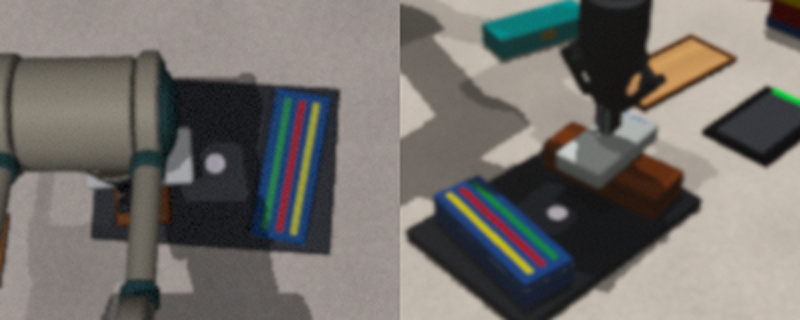

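```bash
python3 - <<'E'
from h import *
s=get_image("scene"); f=lambda P:((proj(s,P)-[250,170])*2+[400,0]).round()
p=get_state()["position"]; print("tcp",f(p),"tcp+28mm",f(p+[0,0,.028]))
a=np.radians(-85.1); u=np.array([np.cos(a),np.sin(a)]); v=np.array([-u[1],u[0]])
for i,j in((1,1),(1,-1),(-1,-1),(-1,1)):
    q=np.array([.5022,.088])+u*.06*i+v*.031*j; print(i,j,q.round(3),f([q[0],q[1],.076]))
E
```

```text
tcp [[606. 157.]] tcp+28mm [[607. 137.]]
1 1 [0.538 0.031] [[599. 174.]]
1 -1 [0.476 0.026] [[554. 152.]]
-1 -1 [0.466 0.145] [[616. 105.]]
-1 1 [0.528 0.15 ] [[659. 124.]]
```

```bash
python3 - <<'E'
from h import *
s=get_image("scene"); a=np.radians(5.2); y=np.array([np.cos(a),np.sin(a),0])
p=np.array([.5028,.0952,.2021])
for dz in(0,.013,.03,.04):
    print(dz,[((proj(s,p+y*k+[0,0,dz])-[220,100])*2).round()[0].tolist() for k in(-.045,.045)])
st=get_state();print(st["position"],st["qpos"])
E
```

```text
0 [[245.0, 166.0], [315.0, 194.0]]
0.013 [[245.0, 156.0], [316.0, 183.0]]
0.03 [[246.0, 142.0], [317.0, 168.0]]
0.04 [[246.0, 133.0], [318.0, 159.0]]
[0.50145476 0.0880304  0.04803676] [ 3.71222406e-02  3.08692272e-01  1.86330803e+00 -1.24378244e-04
  9.69673515e-01 -4.93786851e-02]
```

The shut fingertips are seen on or just above the bank (crop ≈(605,133)), about 30 mm higher than the reported TCP. The fingers therefore closed over the bank without touching it. I'll feel for the bank's top gently to calibrate the real tip height.

>>> send_rows --steps '[-1, 0, 0, 0.1, 0, -1, 0, 0, 0.1, 0, -1, 0, 0, 0, 0]'

```text
clock: 14.9
position: [0.5013, 0.088, 0.0459]
ee_rot: [-0.0, 0.676, 0.737, -0.0]
contact_force: [0.2, -1.1, -0.4]
width: 0.0
gripper_force: 0.0
```

>>> send_rows --steps '[-1, 0, 0, 0.1, 0, -1, 0, 0, 0, 0]'

```text
clock: 15.1
position: [0.5014, 0.088, 0.0449]
ee_rot: [-0.0, 0.676, 0.737, -0.0]
contact_force: [0.0, -0.4, 0.2]
width: -0.0
gripper_force: 0.0
```

>>> send_rows --steps '[-1, 0, 0, 0.1, 0, -1, 0, 0, 0, 0]'

```text
clock: 15.3
position: [0.5014, 0.0881, 0.044]
ee_rot: [-0.0, 0.676, 0.737, -0.0]
contact_force: [0.3, -0.3, 0.1]
width: -0.0002
gripper_force: 0.0
```

>>> send_rows --steps '[-1, 0, 0, 0.2, 0, -1, 0, 0, 0, 0]'

```text
clock: 15.5
position: [0.5013, 0.088, 0.0418]
ee_rot: [-0.0, 0.676, 0.737, -0.0]
contact_force: [-0.2, -0.6, 0.3]
width: 0.0
gripper_force: 0.0
```

>>> send_rows --steps '[-1, 0, 0, 0.1, 0, -1, 0, 0, 0, 0]'

```text
clock: 15.7
position: [0.5014, 0.088, 0.041]
ee_rot: [-0.0, 0.676, 0.737, -0.0]
contact_force: [-0.6, 0.7, -0.2]
width: -0.0005
gripper_force: 0.0
```

>>> send_rows --steps '[-1, 0, 0, 0.1, 0, -1, 0, 0, 0, 0]'

```text
clock: 15.9
position: [0.5014, 0.088, 0.04]
ee_rot: [-0.0, 0.676, 0.737, -0.0]
contact_force: [-0.2, 0.1, 0.4]
width: -0.0001
gripper_force: 0.0
```

```bash
python3 - <<'E'
from h import *
s=get_image("scene")
y=s["color"][170:280,300:420]
cv2.imwrite("pics/g.png",cv2.resize(y[:,:,::-1],None,fx=5,fy=5,interpolation=cv2.INTER_CUBIC))
p=get_state()["position"]
for dz in(0,.03,.036,.04): print(dz,((proj(s,p+[0,0,dz])-[300,170])*5).round())
E
```

```text
0 [[264. 405.]]
0.03 [[268. 354.]]
0.036 [[268. 343.]]
0.04 [[269. 336.]]
```

View pics/g.png

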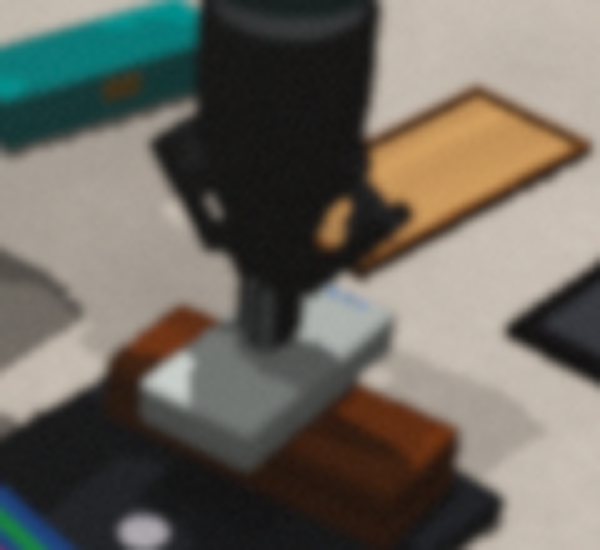

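The tips end at about (265,345) in the crop, i.e. at z≈0.075, practically at the bank's top. A few more 1 mm probes.

>>> send_rows --steps '[-1, 0, 0, 0.1, 0, -1, 0, 0, 0, 0]'

```text
clock: 16.15
position: [0.5016, 0.088, 0.0398]
ee_rot: [0.0, 0.676, 0.737, 0.0]
contact_force: [-1.8, 0.2, 4.7]
width: -0.0001
gripper_force: 2.8
```

>>> send_rows --steps '[-1, 0, 0, 0.1, 0, -1, 0, 0, 0, 0]'

```text
clock: 16.35
position: [0.5016, 0.088, 0.0398]
ee_rot: [0.0, 0.676, 0.737, 0.0]
contact_force: [-4.0, 0.4, 11.8]
width: 0.0001
gripper_force: 6.2
```

>>> send_rows --steps '[-1, 0, 0, 0.1, 0, -1, 0, 0, 0, 0]'

```text
clock: 16.55
position: [0.5016, 0.088, 0.0398]
ee_rot: [0.001, 0.676, 0.737, 0.0]
contact_force: [-5.8, -1.0, 19.2]
width: 0.0001
gripper_force: 9.7
```

The shut tips really sit 36 mm above the reported TCP (contact at 0.0398 against a known top of 0.076). I'll apply that correction from here on. Regrasping the bank.

>>> send_rows --steps '[-1, 0, 0, -1, 0, -1, 0, 0, -1.5, 0, 1, 0, 0, 0, 0, 1, 0, 0, 0, 0, 1, 0, 0, 0, 0, 1, 0, 0, 0, 0, 1, 0, 0, 0, 0, 1, 0, 0, 0, 0, 1, 0, 0, 0, 0, 1, 0, 0, 1.5, 0, 1, 0, 0, 0, 0]'

```text
clock: 17.65
position: [0.5, 0.088, 0.0458]
ee_rot: [-0.001, 0.676, 0.737, -0.001]
contact_force: [-0.4, -0.0, -0.5]
width: 0.0855
gripper_force: 0.0
```

```bash
python3 - <<'E'
from h import *
step(.5022,.088,.013,5)
E
```

```text
t17.6 pos [0.5    0.088  0.0458] tooly 5.0 tilt [-0.003 -0.    -1.   ] q6 -0.05 -> shift [-0.02  0.23  3.28] roll -0.0
```

>>> send_rows --steps '[1, 0, 0.2, 0.5, 0, 1, 0, 0, 0.8, 0, 1, 0, 0, 0.8, 0, 1, 0, 0, 0.6, 0, 1, 0, 0, 0.4, 0, 1, 0, 0, 0, 0, 1, 0, 0, 0, 0]'

```text
clock: 18.35
position: [0.5036, 0.0882, 0.016]
ee_rot: [0.0, 0.676, 0.737, -0.0]
contact_force: [0.2, -1.4, 0.0]
width: 0.0855
gripper_force: 0.0
```

>>> send_rows --steps '[-1, 0, 0, 0, 0, -1, 0, 0, 0, 0, -1, 0, 0, 0, 0, -1, 0, 0, 0, 0, -1, 0, 0, 0, 0, -1, 0, 0, 0, 0]' --newtons 50

```text
clock: 18.95
position: [0.5039, 0.0882, 0.0167]
ee_rot: [0.0, 0.676, 0.737, 0.0]
contact_force: [-0.5, 0.4, 5.8]
width: 0.0609
gripper_force: 57.0
```

>>> send_rows --steps '[-1, 0, 0, -0.3, 0, -1, 0, 0, -0.6, 0, -1, 0, 0, -1, 0, -1, 0, 0, -1.5, 0, -1, 0, 0, -1.5, 3, -1, 0, 0, -1, 3.5, -1, 0, 0, 0, 0, -1, 0, 0, 0, 0]'

```text
clock: 19.75
position: [0.5034, 0.0882, 0.0752]
ee_rot: [0.0, 0.716, 0.698, 0.0]
contact_force: [0.2, -0.7, -3.3]
width: 0.0608
gripper_force: 56.2
```

```bash
python3 - <<'E'
from h import *
t=get_image("top"); s=get_image("scene")
print(get_state()["width"],get_state()["contact_force"])
step(.5717,.3294,.01,-1.5)
x=t["color"][150:310,120:320]; y=s["color"][150:310,270:470]
cv2.imwrite("pics/i.png",cv2.resize(np.hstack([x,y])[:,:,::-1],None,fx=2,fy=2,interpolation=cv2.INTER_CUBIC))
E
```

```text
0.06101494873634672 [ 0.6627453  -0.23657554 -2.95849017]
t19.9 pos [0.5028 0.0882 0.0745] tooly -1.5 tilt [-0.001 -0.    -1.   ] q6 0.06 -> shift [24.29  6.27  6.44] roll 0.0
```

View pics/i.png

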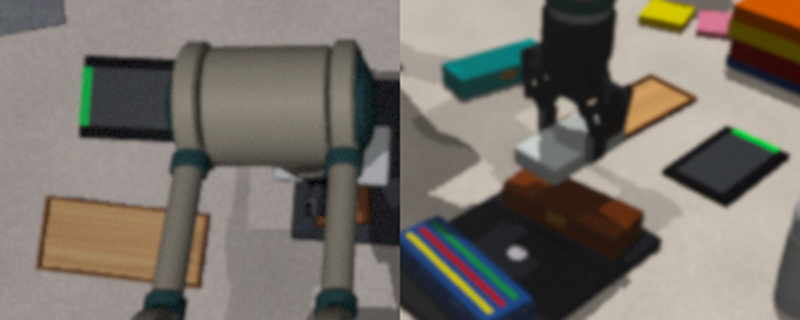

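The bank is held level and the case is untouched. On to the charging plate.

>>> send_rows --steps '[-1, 1.5, 0.4, 0, 0, -1, 3, 0.8, 0, 0, -1, 4, 1, 0, 0, -1, 4, 1, 0, 0, -1, 4, 1, 0, 0, -1, 4, 1, 0, 0, -1, 2.5, 0.7, 0, 0, -1, 1.3, 0.4, 0, 0, -1, 0, 0, 1.5, 0, -1, 0, 0, 2, 0, -1, 0, 0, 2, 0, -1, 0, 0, 0, 0]'

```text
clock: 21.05
position: [0.5699, 0.3278, 0.0164]
ee_rot: [-0.001, 0.717, 0.697, -0.004]
contact_force: [-0.4, -0.3, -3.6]
width: 0.0607
gripper_force: 56.0
```

>>> send_rows --steps '[-1, 0, 0, 0, 0, -1, 0, 0, 0, 0]'

```text
clock: 21.25
position: [0.5739, 0.3296, 0.0211]
ee_rot: [0.0, 0.717, 0.697, 0.001]
contact_force: [-0.2, -0.5, -3.4]
width: 0.0608
gripper_force: 56.0
```

```bash
python3 - <<'E'
from h import *
step(.5717,.3294,-.026,-1.5)
s=get_image("scene"); t=get_image("top")
y=s["color"][150:280,370:530];x=t["color"][150:280,130:290]
cv2.imwrite("pics/j.png",cv2.resize(np.hstack([x,y])[:,:,::-1],None,fx=2.5,fy=2.5,interpolation=cv2.INTER_CUBIC))
f=lambda P:((proj(s,P)-[370,150])*2.5).round().tolist()
print("charger",[f([.5717+a*.05,.3294+b*.075,.01])[0] for a,b in((1,1),(1,-1),(-1,-1),(-1,1))])
E
```

```text
t21.2 pos [0.5739 0.3296 0.0211] tooly -1.6 tilt [ 0.002  0.001 -1.   ] q6 0.44 -> shift [-0.03 -0.23  4.71] roll -0.1
charger [[236.0, 191.0], [160.0, 254.0], [75.0, 212.0], [154.0, 155.0]]
```

View pics/j.png

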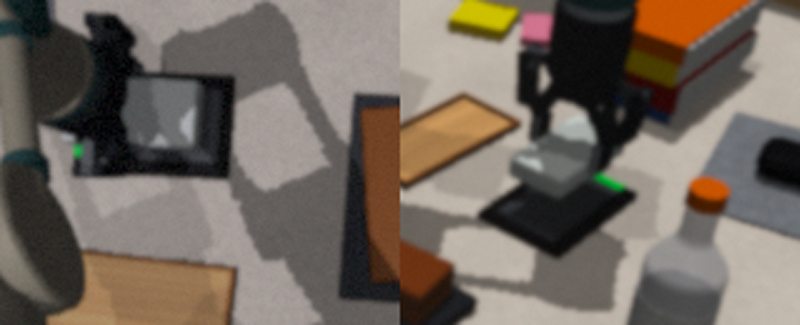

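Charger corners match the prediction (observed (635,195), (558,257), (480,215)), and the bank is centred above. Lowering.

>>> send_rows --steps '[-1, 0, -0.2, 1, 0, -1, 0, 0, 1, 0, -1, 0, 0, 1, 0, -1, 0, 0, 0.8, 0, -1, 0, 0, 0.3, 0, -1, 0, 0, 0, 0, -1, 0, 0, 0, 0]'

```text
clock: 22.05
position: [0.5712, 0.3296, -0.0209]
ee_rot: [0.0, 0.717, 0.698, 0.0]
contact_force: [0.2, 0.5, -3.7]
width: 0.0605
gripper_force: 56.1
```

>>> send_rows --steps '[-1, 0, 0, 0.2, 0, -1, 0, 0, 0, 0, -1, 0, 0, 0, 0]'

```text
clock: 22.35
position: [0.5711, 0.3295, -0.0227]
ee_rot: [0.0, 0.717, 0.698, 0.0]
contact_force: [-0.4, 1.6, -3.5]
width: 0.0609
gripper_force: 56.1
```

>>> send_rows --steps '[-1, 0, 0, 0.2, 0, -1, 0, 0, 0, 0, -1, 0, 0, 0, 0]'

```text
clock: 22.65
position: [0.5709, 0.3294, -0.025]
ee_rot: [0.0, 0.717, 0.698, -0.0]
contact_force: [-0.3, -0.9, -2.6]
width: 0.061
gripper_force: 56.1
```

>>> send_rows --steps '[-1, 0, 0, 0.1, 0, -1, 0, 0, 0, 0]'

```text
clock: 22.85
position: [0.5711, 0.3295, -0.0253]
ee_rot: [0.0, 0.717, 0.698, 0.0]
contact_force: [-1.4, -1.2, 1.8]
width: 0.0608
gripper_force: 56.7
```

>>> send_rows --steps '[-1, 0, 0, 0.1, 0, -1, 0, 0, 0, 0]'

```text
clock: 23.05
position: [0.5711, 0.3295, -0.0253]
ee_rot: [0.0, 0.717, 0.698, 0.0]
contact_force: [-2.4, -1.4, 7.6]
width: 0.061
gripper_force: 57.3
```

>>> send_rows --steps '[1, 0, 0, 0, 0, 1, 0, 0, 0, 0, 1, 0, 0, 0, 0, 1, 0, 0, 0, 0, 1, 0, 0, 0, 0, 1, 0, 0, -0.5, 0, 1, 0, 0, -1.5, 0, 1, 0, 0, -3, 0, 1, 0, 0, -4, 0, 1, 0, 0, -4, 0, 1, 0, 0, 0, 0]'

```text
clock: 24.15
position: [0.5752, 0.3315, 0.1103]
ee_rot: [0.002, 0.717, 0.698, 0.006]
contact_force: [-0.2, 0.5, -0.0]
width: 0.0856
gripper_force: 0.0
```

>>> send_rows --steps '[1, 0, 0, 0, 8.5, 1, 0, 0, 0, 8.5, 1, 0, 0, 0, 8.5, 1, 0, 0, 0, 8.5, 1, 0, 0, 0, 8.5, 1, 0, 0, 0, 8.5, 1, 0, 0, 0, 8.5, 1, 0, 0, 0, 8.5, 1, 0, 0, 0, 8.5, 1, 0, 0, 0, 6.7, 1, 0, 0, 0, 0]'

```text
clock: 25.25
position: [0.5707, 0.3294, 0.1027]
ee_rot: [0.0, 0.999, 0.046, -0.0]
contact_force: [0.3, -0.3, 0.2]
width: 0.0853
gripper_force: 0.0
```

```bash
python3 - <<'E'
from h import *
t=get_image("top"); s=get_image("scene")
y=s["color"][170:300,330:490];x=t["color"][160:290,130:290]
cv2.imwrite("pics/k.png",cv2.resize(np.hstack([x,y])[:,:,::-1],None,fx=2.5,fy=2.5,interpolation=cv2.INTER_CUBIC))
print("case",blob(t,(0,100,30),(15,255,255),(262,180,325,275),.052)[0])
step(.5067,.0896,.06,-84.7)
E
```

```text
case [507.8  88.7 160.4  65.8   5.7]
t25.4 pos [0.5708 0.3294 0.1028] tooly -84.6 tilt [-0. -0. -1.] q6 1.89 -> shift [-8.64 23.27  4.29] roll 0.1
```

View pics/k.png

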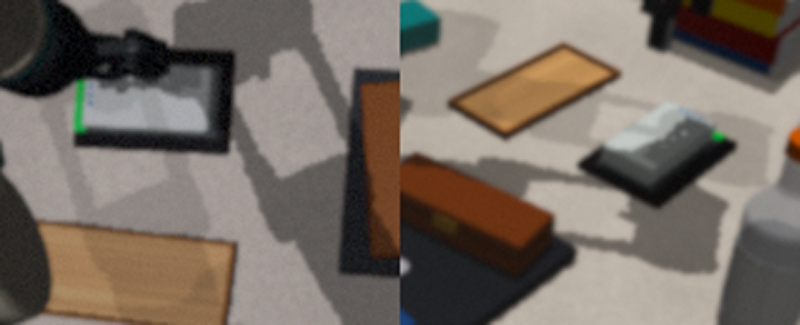

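The bank lies lengthwise on the plate. The case is measured at (0.507, 0.089), 5.5°. Next, the case.

>>> send_rows --steps '[1, -0.9, 2.3, 0, 0, 1, -1.5, 4, 0, 0, 1, -1.5, 4, 0, 0, 1, -1.5, 4, 0, 0, 1, -1.5, 4, 0, 0, 1, -1.1, 3, 0, 0, 1, -0.6, 2, 0, 0, 1, 0, 0, 2, 0, 1, 0, 0, 2, 0, 1, 0, 0, 0, 0, 1, 0, 0, 0, 0]'

```text
clock: 26.45
position: [0.5067, 0.0896, 0.0632]
ee_rot: [0.0, 0.999, 0.046, -0.0]
contact_force: [0.7, 0.3, 0.1]
width: 0.0855
gripper_force: 0.0
```

```bash
python3 - <<'E'
from h import *
step(.507,.0892,-.014,-84.5)
E
```

```text
t26.4 pos [0.5067 0.0896 0.0632] tooly -84.7 tilt [-0. -0. -1.] q6 1.52 -> shift [0.03 0.04 7.72] roll -0.2
```

>>> send_rows --steps '[1, 0, 0, 1.5, 0, 1, 0, 0, 1.5, 0, 1, 0, 0, 1.5, 0, 1, 0, 0, 1.5, 0, 1, 0, 0, 1, 0, 1, 0, 0, 0.7, 0, 1, 0, 0, 0, 0, 1, 0, 0, 0, 0]'

```text
clock: 27.25
position: [0.5073, 0.0897, -0.0135]
ee_rot: [0.0, 0.999, 0.046, 0.0]
contact_force: [-0.1, 0.6, -0.2]
width: 0.0858
gripper_force: 0.0
```

>>> send_rows --steps '[-1, 0, 0, 0, 0, -1, 0, 0, 0, 0, -1, 0, 0, 0, 0, -1, 0, 0, 0, 0, -1, 0, 0, 0, 0, -1, 0, 0, 0, 0]' --newtons 50

```text
clock: 27.85
position: [0.5075, 0.0896, -0.013]
ee_rot: [0.0, 0.999, 0.046, 0.001]
contact_force: [0.2, -0.6, 6.2]
width: 0.0613
gripper_force: 55.7
```

>>> send_rows --steps '[-1, 0, 0, -0.3, 0, -1, 0, 0, -0.6, 0, -1, 0, 0, -1.5, 0, -1, 0, 0, -2, 0, -1, 0, 0, -2, 0, -1, 0, 0, -2.5, 0, -1, 0, 0, -1, 0, -1, 0, 0, 0, 0]'

```text
clock: 28.65
position: [0.5078, 0.0896, 0.0864]
ee_rot: [0.0, 0.999, 0.046, 0.002]
contact_force: [0.6, -0.5, -1.2]
width: 0.0609
gripper_force: 55.0
```

>>> send_rows --steps '[-1, 0, 0, 0, -4, -1, 0, 0, 0, -8.5, -1, 0, 0, 0, -8.5, -1, 0, 0, 0, -8.5, -1, 0, 0, 0, -8.5, -1, 0, 0, 0, -8.5, -1, 0, 0, 0, -8.5, -1, 0, 0, 0, -8.5, -1, 0, 0, 0, -8.5, -1, 0, 0, 0, -8, -1, 0, 0, 0, -2.5, -1, 0, 0, 0, 0]'

```text
clock: 29.85
position: [0.5055, 0.0895, 0.0836]
ee_rot: [-0.001, 0.721, 0.693, -0.001]
contact_force: [0.3, 0.0, -1.0]
width: 0.0612
gripper_force: 54.9
```

```bash
python3 - <<'E'
from h import *
step(.384,-.3375,.06,-2)
E
```

```text
t29.9 pos [0.5055 0.0895 0.0836] tooly -2.3 tilt [-0.003 -0.    -1.   ] q6 0.08 -> shift [-43.15 -10.46   2.4 ] roll -0.3
```

>>> send_rows --steps '[-1, -1.5, -0.4, 0, 0, -1, -3, -0.8, 0, 0, -1, -4.2, -1, 0, 0, -1, -4.2, -1, 0, 0, -1, -4.2, -1, 0, 0, -1, -4.2, -1, 0, 0, -1, -4.2, -1, 0, 0, -1, -4.2, -1, 0, 0, -1, -4.2, -1, 0, 0, -1, -4, -1, 0, 0, -1, -3, -0.7, 0, 0, -1, -1.5, -0.5, 0, 0]'

```text
clock: 31.05
position: [0.3846, -0.3329, 0.0848]
ee_rot: [0.0, 0.722, 0.692, -0.0]
contact_force: [0.9, -0.1, -0.7]
width: 0.0614
gripper_force: 54.9
```

>>> send_rows --steps '[-1, -0.6, -0.1, 2, 0, -1, 0, 0, 2, 0, -1, 0, 0, 2, 0, -1, 0, 0, 0, 0, -1, 0, 0, 0, 0, -1, 0, 0, 0, 0]'

```text
clock: 31.65
position: [0.3855, -0.3363, 0.026]
ee_rot: [0.001, 0.721, 0.693, -0.0]
contact_force: [0.1, 0.5, -1.8]
width: 0.061
gripper_force: 54.9
```

```bash
python3 - <<'E'
from h import *
step(.384,-.3375,-.0255,-2)
s=get_image("scene"); f=lambda a,b,z:proj(s,[.384+a,-.3375+b,z]).round(1).tolist()[0]
# red tray corners in the scene view: rotate by 2 deg about
# case in hand: brown top in scene view -> world at its height (rep TCP + .0295+.036)
p=get_state()["position"]; z=p[2]+.0295+.036
print("case top",z,blob(s,(0,120,20),(14,255,255),(90,240,260,370),z)[0],"px",cv2.boundingRect(blob(s,(0,120,20),(14,255,255),(90,240,260,370),z)[1]))
cv2.imwrite("pics/l.png",cv2.resize(s["color"][240:390,90:290,::-1],None,fx=4,fy=4,interpolation=cv2.INTER_CUBIC))
E
```

```text
t31.6 pos [ 0.3855 -0.3363  0.026 ] tooly -2.2 tilt [ 0.001 -0.001 -1.   ] q6 -0.81 -> shift [-0.12 -0.15  5.15] roll -0.2
case top 0.09170678476281735 [ 426.1 -349.3  178.5  138.8   86.6] px (111, 279, 102, 91)
```

>>> send_rows --steps '[-1, -0.1, -0.1, 1, 0, -1, 0, 0, 1, 0, -1, 0, 0, 1, 0, -1, 0, 0, 1, 0, -1, 0, 0, 0.5, 0, -1, 0, 0, 0.2, 0, -1, 0, 0, 0, 0, -1, 0, 0, 0, 0]'

```text
clock: 32.5
position: [0.3842, -0.3372, -0.0217]
ee_rot: [0.0, 0.721, 0.693, -0.0]
contact_force: [0.2, -0.1, -0.7]
width: 0.0612
gripper_force: 54.9
```

>>> send_rows --steps '[-1, 0, 0, 0.2, 0, -1, 0, 0, 0, 0, -1, 0, 0, 0, 0]'

```text
clock: 32.8
position: [0.384, -0.337, -0.0237]
ee_rot: [0.0, 0.721, 0.693, -0.0]
contact_force: [0.6, 0.2, -1.3]
width: 0.0608
gripper_force: 54.9
```

>>> send_rows --steps '[-1, 0, 0, 0.1, 0, -1, 0, 0, 0, 0]'

```text
clock: 33.0
position: [0.3839, -0.3369, -0.0249]
ee_rot: [0.0, 0.721, 0.693, -0.0]
contact_force: [-0.8, -0.3, -1.4]
width: 0.0612
gripper_force: 54.9
```

>>> send_rows --steps '[-1, 0, 0, 0.1, 0, -1, 0, 0, 0, 0]'

```text
clock: 33.2
position: [0.3839, -0.337, -0.0251]
ee_rot: [0.0, 0.721, 0.693, -0.0]
contact_force: [-0.5, 0.7, 5.8]
width: 0.0608
gripper_force: 55.9
```

>>> send_rows --steps '[1, 0, 0, 0, 0, 1, 0, 0, 0, 0, 1, 0, 0, 0, 0, 1, 0, 0, 0, 0, 1, 0, 0, 0, 0, 1, 0, 0, -0.5, 0, 1, 0, 0, -1.5, 0, 1, 0, 0, -3, 0, 1, 0, 0, -4, 0, 1, 0, 0, -3.5, 0, 1, 0, 0, 0, 0]'

```text
clock: 34.3
position: [0.3867, -0.34, 0.1044]
ee_rot: [0.006, 0.721, 0.693, -0.0]
contact_force: [0.3, -0.8, -0.3]
width: 0.0855
gripper_force: 0.0
```

>>> send_rows --steps '[1, 0, 0, 0, -8.5, 1, 0, 0, 0, -8.5, 1, 0, 0, 0, -8.5, 1, 0, 0, 0, -8.5, 1, 0, 0, 0, -8.5, 1, 0, 0, 0, -8.5, 1, 0, 0, 0, -8.5, 1, 0, 0, 0, -8.5, 1, 0, 0, 0, -8.5, 1, 0, 0, 0, -6.5, 1, 0, 0, 0, 0]'

```text
clock: 35.4
position: [0.3835, -0.3364, 0.0984]
ee_rot: [-0.001, 0.081, 0.997, 0.0]
contact_force: [1.0, -0.2, -0.4]
width: 0.0853
gripper_force: 0.0
```

```bash
python3 - <<'E'
from h import *
t=get_image("top")
r,c=blob(t,(0,110,40),(180,255,255),(330,185,395,278),.052); print("tin",r,cv2.boundingRect(c))
r=blob(t,(100,110,40),(130,255,255),(330,185,395,278),.052,9)[0]; print("tin blue",r)
step(.499,-.081,.06,81)
E
```

```text
tin [499.  -81.  172.1  64.6  -8.7] (345, 194, 41, 79)
tin blue [499.  -81.  172.1  64.6  -8.7]
t35.5 pos [ 0.3836 -0.3365  0.0986] tooly 80.6 tilt [-0.001  0.001 -1.   ] q6 -2.26 -> shift [-7.23 27.09  3.87] roll -0.4
```

>>> send_rows --steps '[1, -0.5, 2, 0, -0.5, 1, -1.1, 4, 0, 0, 1, -1.1, 4, 0, 0, 1, -1.1, 4, 0, 0, 1, -1.1, 4, 0, 0, 1, -1.1, 4, 0, 0, 1, -0.8, 3.1, 0, 0, 1, -0.4, 2, 0, 0, 1, 0, 0, 2, 0, 1, 0, 0, 1.8, 0, 1, 0, 0, 0, 0, 1, 0, 0, 0, 0]'

```text
clock: 36.65
position: [0.4962, -0.0801, 0.061]
ee_rot: [-0.0, 0.077, 0.997, 0.0]
contact_force: [0.2, -0.8, 0.8]
width: 0.0852
gripper_force: 0.0
```

```bash
python3 - <<'E'
from h import *
step(.499,-.081,-.014,81.2)
E
```

```text
t36.6 pos [ 0.4962 -0.0801  0.061 ] tooly 81.2 tilt [-0.001  0.    -1.   ] q6 -1.72 -> shift [-0.3  -0.05  7.5 ] roll -0.0
```

>>> send_rows --steps '[1, -0.3, 0, 1.5, 0, 1, 0, 0, 1.5, 0, 1, 0, 0, 1.5, 0, 1, 0, 0, 1.5, 0, 1, 0, 0, 1, 0, 1, 0, 0, 0.5, 0, 1, 0, 0, 0, 0, 1, 0, 0, 0, 0]'

```text
clock: 37.45
position: [0.5, -0.0808, -0.0134]
ee_rot: [0.001, 0.076, 0.997, -0.0]
contact_force: [0.3, -0.8, 0.1]
width: 0.0851
gripper_force: 0.0
```

>>> send_rows --steps '[-1, 0, 0, 0, 0, -1, 0, 0, 0, 0, -1, 0, 0, 0, 0, -1, 0, 0, 0, 0, -1, 0, 0, 0, 0, -1, 0, 0, 0, 0]' --newtons 55

```text
clock: 38.05
position: [0.5001, -0.0809, -0.013]
ee_rot: [0.001, 0.076, 0.997, -0.0]
contact_force: [-0.9, -0.0, 5.1]
width: 0.061
gripper_force: 61.5
```

>>> send_rows --steps '[-1, 0, 0, -0.3, 0, -1, 0, 0, -0.6, 0, -1, 0, 0, -1.5, 0, -1, 0, 0, -2, 0, -1, 0, 0, -2, 0, -1, 0, 0, -2.5, 0, -1, 0, 0, -1, 0, -1, 0, 0, 0, 0]'

```text
clock: 38.85
position: [0.5004, -0.0808, 0.0864]
ee_rot: [0.002, 0.076, 0.997, -0.0]
contact_force: [0.7, -0.3, -2.3]
width: 0.0614
gripper_force: 60.6
```

>>> send_rows --steps '[-1, 0, 0, 0, 4, -1, 0, 0, 0, 8.5, -1, 0, 0, 0, 8.5, -1, 0, 0, 0, 8.5, -1, 0, 0, 0, 8.5, -1, 0, 0, 0, 8.5, -1, 0, 0, 0, 8.5, -1, 0, 0, 0, 8.5, -1, 0, 0, 0, 8.5, -1, 0, 0, 0, 8.5, -1, 0, 0, 0, 5.5, -1, 0, 0, 0, 0]'

```text
clock: 40.05
position: [0.4982, -0.0802, 0.0835]
ee_rot: [-0.001, 0.736, 0.677, -0.001]
contact_force: [-0.2, 0.4, -2.7]
width: 0.0611
gripper_force: 60.5
```

```bash
python3 - <<'E'
from h import *
step(.402,.3465,.03,-5)
E
```

```text
t40.0 pos [ 0.4982 -0.0802  0.0835] tooly -4.7 tilt [-0.003  0.001 -1.   ] q6 -0.21 -> shift [ 41.73 -13.09   5.42] roll 0.3
```

>>> send_rows --steps '[-1, 1.5, -0.5, 0, 0, -1, 3, -1, 0, 0, -1, 4.1, -1.3, 0, 0, -1, 4.1, -1.3, 0, 0, -1, 4.1, -1.3, 0, 0, -1, 4.1, -1.3, 0, 0, -1, 4.1, -1.3, 0, 0, -1, 4.1, -1.3, 0, 0, -1, 4.1, -1.3, 0, 0, -1, 4, -1.2, 0, 0, -1, 3, -0.9, 0, 0, -1, 1.5, -0.4, 0, 0.3]'

```text
clock: 41.25
position: [0.401, 0.349, 0.0845]
ee_rot: [-0.001, 0.736, 0.677, -0.0]
contact_force: [1.3, -0.2, -2.1]
width: 0.061
gripper_force: 60.5
```

>>> send_rows --steps '[-1, 0, 0, 2, 0, -1, 0, 0, 2, 0, -1, 0, 0, 2, 0, -1, 0, 0, 0, 0, -1, 0, 0, 0, 0, -1, 0, 0, 0, 0]'

```text
clock: 41.85
position: [0.4038, 0.3465, 0.0259]
ee_rot: [0.0, 0.737, 0.676, 0.001]
contact_force: [1.7, -0.2, -2.8]
width: 0.0609
gripper_force: 61.0
```

```bash
python3 - <<'E'
from h import *
step(.402,.3465,-.0255,-5)
E
```

```text
t41.9 pos [0.4038 0.3465 0.0259] tooly -5.0 tilt [ 0.001  0.001 -1.   ] q6 0.67 -> shift [-0.02 -0.18  5.14] roll -0.0
```

>>> send_rows --steps '[-1, 0, -0.2, 1, 0, -1, 0, 0, 1, 0, -1, 0, 0, 1, 0, -1, 0, 0, 1, 0, -1, 0, 0, 0.5, 0, -1, 0, 0, 0.3, 0, -1, 0, 0, 0, 0, -1, 0, 0, 0, 0]'

```text
clock: 42.65
position: [0.4016, 0.3462, -0.0228]
ee_rot: [0.0, 0.738, 0.675, 0.0]
contact_force: [-0.1, 0.6, -2.0]
width: 0.061
gripper_force: 61.2
```

>>> send_rows --steps '[-1, 0, 0, 0.1, 0, -1, 0, 0, 0, 0, -1, 0, 0, 0, 0]'

```text
clock: 42.95
position: [0.4014, 0.3461, -0.0237]
ee_rot: [0.0, 0.738, 0.675, 0.0]
contact_force: [-0.6, 0.1, -2.2]
width: 0.0611
gripper_force: 61.2
```

>>> send_rows --steps '[-1, 0, 0, 0.1, 0, -1, 0, 0, 0, 0]'

```text
clock: 43.15
position: [0.4015, 0.3461, -0.0249]
ee_rot: [0.0, 0.738, 0.675, 0.0]
contact_force: [-0.0, -0.4, -2.5]
width: 0.0614
gripper_force: 61.3
```

>>> send_rows --steps '[-1, 0, 0, 0.1, 0, -1, 0, 0, 0, 0]'

```text
clock: 43.35
position: [0.4015, 0.3461, -0.0249]
ee_rot: [0.0, 0.738, 0.675, 0.0]
contact_force: [-1.2, -1.4, 5.8]
width: 0.0608
gripper_force: 62.0
```

Seated. Now I release, rise and move off towards the robot so that everything can be inspected.

>>> send_rows --steps '[1, 0, 0, 0, 0, 1, 0, 0, 0, 0, 1, 0, 0, 0, 0, 1, 0, 0, 0, 0, 1, 0, 0, 0, 0, 1, 0, 0, -0.5, 0, 1, 0, 0, -1.5, 0, 1, 0, 0, -3, 0, 1, 0, 0, -4, 0, 1, 0, 0, -4, 0, 1, 0, 0, -4, 0, 1, 0, 0, -2, 0]'

```text
clock: 44.55
position: [0.4028, 0.3471, 0.1683]
ee_rot: [0.001, 0.738, 0.675, 0.003]
contact_force: [-0.1, 0.6, -0.1]
width: 0.0854
gripper_force: 0.0
```

>>> send_rows --steps '[1, -2, -0.3, 0, 0, 1, -4, -0.5, 0, 0, 1, -4, -0.5, 0, 0, 1, -4, -0.5, 0, 0, 1, -4, -0.5, 0, 0, 1, -4, -0.5, 0, 0, 1, -4, -0.5, 0, 0, 1, -4, -0.5, 0, 0, 1, -2, -0.3, 0, 0, 1, 0, 0, 0, 0, 1, 0, 0, 0, 0]'

```text
clock: 45.65
position: [0.3325, 0.031, 0.1644]
ee_rot: [0.0, 0.738, 0.675, 0.001]
contact_force: [-0.8, 0.0, 0.4]
width: 0.0855
gripper_force: 0.0
```

```bash
python3 - <<'E'
from h import *
t=get_image("top"); s=get_image("scene")
print("bank",blob(t,(0,0,125),(180,70,255),(166,182,222,216),.034,5)[0],"home 571.7 329.4 88.5")
print("tin",blob(t,(100,110,40),(130,255,255),(130,235,235,310),.040,9)[0],"home 402 347.6 85")
print("case",blob(t,(4,100,30),(15,255,255),(425,255,525,320),.040,5)[0],"home 384.2 -337.6 88")
print("coaster",blob(t,(5,60,60),(25,255,255),(450,165,510,228),.005)[0])
st=get_state(); print(st["clock"],st["position"])
a=t["color"][150:330,130:530]; b=s["color"][130:450,100:500]
cv2.imwrite("pics/z.png",np.vstack([cv2.resize(a,None,fx=1.6,fy=1.6,interpolation=cv2.INTER_CUBIC),cv2.resize(b,(640,300),interpolation=cv2.INTER_AREA)])[:,:,::-1])
E
```

```text
bank [570.  328.4 112.9  59.1  88.3] home 571.7 329.4 88.5
tin [401.3 342.9 171.4  58.8  84.9] home 402 347.6 85
case [ 385.  -330.3  164.6   64.6   87.8] home 384.2 -337.6 88
coaster [ 590.1 -342.    98.8   84.8   30.7]
45.75 [0.33268945 0.03164133 0.16425571]
```

View pics/z.png

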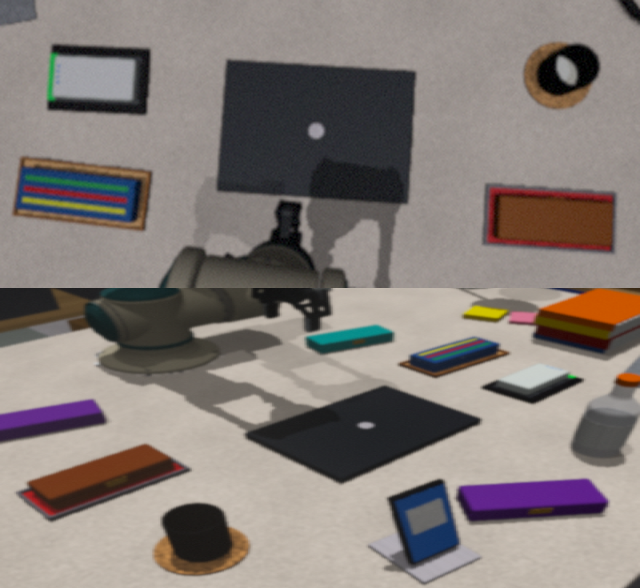

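The laptop is clear. The bank is centred on the plate, the tin and case lie flat inside their trays' rims, the cup is upright on the coaster, and the bottle and phone are untouched. I'm handing in.

```bash
python3 -c "
from rig import *
print(sign_off())"
```

```text
the job is handed in; nothing more can be done
None
```

The job is handed in: the laptop is clear, with the cup on the coaster, the power bank on the charging plate, the glasses case in the red-lined tray and the pencil tin in the wooden tray, taken in that order in about 46 s of the 128 s, after one empty first grasp at the power bank (the shut fingertips really sit 36 mm above the reported TCP) and a light probe of its top (about 19 N).

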